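# Balance two look-alike dies and press the heavy one into its holder

### The job

One of the two look-alike steel dies is solid and the other is hollow: set one upright in each pan of the beam balance, take your hand away and let the beam tip by itself. Leave the lighter one in its pan and put the one whose side drops upright into the blue holder, pushing it down past the drag of the spring jaws until you feel it bear on the sprung stop hidden in the bore: press against the stop with about 6 N beyond the drag, never as much as 12 N, then let go. Disturb nothing else on the bench and treat the balance gently.

Things in the scene. Friction and masses are not known exactly. Their poses are not given: they have to be found in the camera images.
- die_a_mid (a point): One of two look-alike steel dies: upright cylinder 26 mm across, 70 mm tall, lowest 3 mm tapered to 23 mm, dark ring near the top. One is solid (0.24-0.30 kg), the other hollow (0.14-0.17 kg); nothing visible tells which, either may be this one. Point: its centre, 35 mm above its underside, z along its axis. Starts standing on the bench. Grip it near the top: in the holder only the top 37 mm stay clear.
- die_b_mid (a point): One of two look-alike steel dies: upright cylinder 26 mm across, 70 mm tall, lowest 3 mm tapered to 23 mm, dark ring near the top. One is solid (0.24-0.30 kg), the other hollow (0.14-0.17 kg); nothing visible tells which, either may be this one. Point: its centre, 35 mm above its underside, z along its axis. Starts standing on the bench. Grip it near the top: in the holder only the top 37 mm stay clear.
- beam (a joint): Tilt of the balance beam, rad: 0 level, positive when the left pan is down, negative when the right pan is down, end stops at +-0.08. Swings freely but damped (0.5 to 1 s to tip over); a weak spring brings it level when empty. Pivot 72 mm above the bench, 11 mm below the pan floors.
- pan_left (a point): Balance (green base 85x130 mm fixed to the bench, aluminium beam, two round brass pans 200 mm apart): centre of the left pan's inner floor. Floor 50 mm across, rim 62 mm across and 5 mm above it. Floor 83 mm above the bench when level, moves 8 mm up or down as the beam tips. Axes turn with the beam: y along the beam from right pan to left pan, z normal to the floor.
- pan_right (a point): The same point in the right pan, 200 mm from the left one along the beam; axes parallel to those of the left pan.
- mouth (a point): Fixed blue holder, 56x56 mm, top 50 mm above bench, base 85x85 mm: centre of its 29 mm bore at the top, z up. Two spring jaws, 23 mm apart along this y, 9 mm down, spread as the die enters and drag on it with 3 to 10 N, steady once its underside is 14 mm deep, enough to carry its weight. The hidden sprung stop lies 19 to 29 mm below the top, set anew each time.
- holder_base (a point): Centre of the holder's underside on the bench, 50 mm straight below its mouth. The sprung stop in the bore cannot be seen or measured, only felt: its spring needs 2 N per mm, so 6 N is 3 mm. It must still be pressed by over 1 mm after the die is let go (the jaws hold it there), and is overloaded at 6 mm (12 N).
- spool_mid (a point): Bystander: thread spool 42 mm wide, 48 mm tall, upright; its centre. Leave alone.
- polish_mid (a point): Bystander: round red tin 80 mm wide, 23 mm tall; its centre. Leave alone.
- wax_mid (a point): Bystander: dark lump of wax 36x47x25 mm; its centre. Leave alone.
Mind the look-alikes: they are no part of the job. What is shaped like the part that bears die_a_mid but green or purple is not meant.

How it is judged:
By the outcome, as a careful person would: the job done as asked, in the order asked, and still so for the second after the job is handed in, with the robot touching nothing.
It also fails if it takes over 72 s, if anything falls off the work surface, if the arm or the gripper's body presses on something with over 40 N, if the wrist force passes 120 N, or if a joint passes its speed limit or range.

### The arm

A 7-joint arm with a two-finger parallel gripper is mounted at the origin on a cart in front of the work surface, level with it; the furniture and walls round the work are solid. World frame = base frame: x ahead of the robot, y to its left, z up, the work surface at z = 0. Lengths are in m, angles in degrees, forces in N, time in s.
With the tool pointing down it reaches from about 0.4 to 0.9 m from the base axis. Payload 5.6 kg.
Tool frame: the origin (TCP) lies on the mounting face of the last link; the fingertips stand 190 mm ahead of it and the grasp point (between the pads) lies 171 mm ahead of it; z points along the fingers, y is the line along which they close (so a half turn about z gives the same grasp; the last joint's range is limited). The gripper opens to 92 mm and grips with 3 to 60 N. Pads are 20 mm wide; open, the fingers measure 128 mm over their backs; the gripper's body (75 mm by 189 mm) begins 69 mm behind the grasp point.
Start: joints at [60.848, 26.786, -0.665, 91.828, 0.344, 61.387, -3.226], TCP at [0.292, -0.581, 0.405] pointing down, gripper open.
Joint ranges: [-144.91, 144.91], [-17.63, 115.5], [-89.93, 88.59], [15.96, 139.68], [-74.01, 254.01], [8.47, 105.57], [-167.45, 167.45]. Speed limits (degrees/s): [147.25, 147.25, 180, 180, 180, 180, 180].

### API

Orientations are given as [roll, pitch, yaw] about the fixed x, y, z axes, in that order (R = Rz(yaw) Ry(pitch) Rx(roll)).
In Python, from bench import get_state, get_image, calibration, hand_in gives the robot as it stands.
- The arm moves only by the tool play_rows, never from a script. Its argument "motion" is a list of rows, each an object of numbers: "tx", "ty", "tz": the shift along the tool's x, y, z in mm; "spin": the turn about the tool's z in degrees. In form: [{"tx": .., "ty": .., "tz": .., "spin": ..}, ...]. A call has 1 to 10 rows; each row is the pose to reach, as a shift and turn from the pose commanded when the call began, along the tool's axes at that moment; what a row does not reach only later rows make up. A row lasts 1/10 s, in which the tool goes at most 50 mm and 8.59 degrees, less where a joint would pass 70% of its speed; a pose out of reach is approached as far as the arm can. A call with a gripper value outside its range is refused whole. "gripper" is the closure, from 0 (fully open) to 1 (shut), set as the call begins (left out, the last holds). The fingers move at their own pace and stop on an object; "squeeze" is the grip in N (left out, the last holds). Time passes only in rows, so rows that repeat a pose let the fingers close. It gives the time, the measured TCP pose, the force, the opening and the grip force at its end, in the units of the state.
- get_state(): the state, without advancing time (a new reading comes with each control period).
- get_image(name): name is "side" or "top"; returns (picture, depth): 400x640x3 uint8, blue, green, red; 400x640 float32, m along the optical axis (not along the pixel's ray), 0 where there is no reading.
- calibration(name): a dict with "K" (3x3 intrinsics, pixels), "T" (4x4, takes a point from camera to world coordinates). Camera axes: x right, y down, z forward; pixel columns grow to the right and rows downward; lengths in m; the calibration is good to about 2 mm. A picture is of the moment at which its call begins. calibration takes no time and is no camera call.
- hand_in(): hands the job in; it is judged then, once.
The state is a dict: "time_s": time; "q": joint angles; "joint_velocities": joint speeds; "tau": joint torques, N m; "tcp_pos": TCP position; "tool_rot": TCP orientation; "force": force on the tool from outside, world axes, zero at the start; "wrist_torque": the same for the moment, N m; "finger_gap": opening from 0.0 (shut) to 1.0 (fully open); "grip_force": force on a finger pad.
Only numpy, scipy, OpenCV 4.12 (cv2) and the standard library are available. Lean on these libraries where they do the work, as an engineer would, in place of code of your own. Each camera call takes 0.05 s, during which the arm holds its last target. There are 200 camera calls.

## Working session

There is one attempt and no reset: what is moved stays moved. The work goes in short steps, Python scripts to look and compute and a tool call to move; the robot and the scene stay as the last step left them, time stands still between calls to the robot, and variables do not carry over. Pictures are saved under pics/ and viewed, at most 10 in all, crops included, and the job is handed in when it is done.

Besides the shell and the picture viewer there is one more tool, called after ">>>" as a command line: name --argument value ..., lists and objects as JSON in quotes. play_rows: Moves the arm, as the interface text tells. Its arguments: {"type":"object","properties":{"motion":{"type":"array","items":{"type":"object","properties":{"tx":{"type":"number"},"ty":{"type":"number"},"tz":{"type":"number"},"spin":{"type":"number"}}}},"gripper":{"type":"number"},"squeeze":{"type":"number"}},"required":["motion"]}

```bash
mkdir -p pics; cat > h.py <<'E'
import numpy as np, cv2
from bench import get_state,get_image,calibration,hand_in
def snap(n,f):
    im,d=get_image(n); cv2.imwrite(f'pics/{f}.png',im); np.savez(f'pics/{f}.npz',im=im,d=d); return im,d
def pt(n,u,v,z):
    c=calibration(n);K=np.array(c['K']);T=np.array(c['T'])
    r=T[:3,:3]@np.linalg.inv(K)@[u,v,1]; o=T[:3,3]; return o+r*(z-o[2])/r[2]
def cloud(n,d):
    c=calibration(n);K=np.array(c['K']);T=np.array(c['T'])
    v,u=np.mgrid[:400,:640]; p=np.stack([(u-K[0,2])/K[0,0]*d,(v-K[1,2])/K[1,1]*d,d],-1)
    return p@T[:3,:3].T+T[:3,3]
E
python3 - <<'E'
from h import *
for n in('top','side'):
    snap(n,n+'0'); print(n,np.round(calibration(n)['T'],3).tolist(),np.round(calibration(n)['K'],1).tolist())
print(get_state())
E
```

```text
top [[-0.017, -0.995, 0.095, 0.414], [-0.999, 0.02, 0.029, -0.264], [-0.031, -0.094, -0.995, 1.156], [0.0, 0.0, 0.0, 1.0]] [[431.2, 0.0, 320.8], [0.0, 431.2, 195.9], [0.0, 0.0, 1.0]]
side [[-0.975, -0.165, 0.147, 0.376], [-0.22, 0.667, -0.712, 0.375], [0.02, -0.726, -0.687, 0.669], [0.0, 0.0, 0.0, 1.0]] [[428.7, 0.0, 323.8], [0.0, 428.7, 198.5], [0.0, 0.0, 1.0]]
{'time_s': 0.1, 'q': array([60.85063667, 26.82993759, -0.66529604, 91.8769981 ,  0.34322711,
       61.38532844, -3.22635612]), 'joint_velocities': array([ 0.00601548, -0.04752008,  0.02872802, -0.20780595,  0.01616643,
        0.03073669,  0.00654135]), 'tau': array([ 9.72021153e-04, -5.21650600e+01, -1.24687821e-02, -2.44365960e+01,
       -5.68073674e-02,  1.40344535e-02,  8.27500799e-05]), 'tcp_pos': array([ 0.29177105, -0.5805742 ,  0.40383709]), 'tool_rot': array([-1.79909909e+02,  5.85344762e-03,  2.66815469e+01]), 'force': array([-0.52668695, -0.71587912, -0.56970367]), 'wrist_torque': array([-0.0086904 ,  0.0471587 ,  0.00486849]), 'grip_force': 0.0, 'finger_gap': 0.9991375521999151}
```

View pics/top0.png

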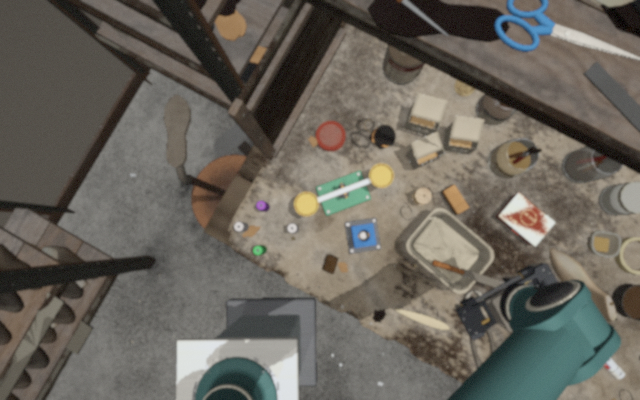

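View pics/side0.png

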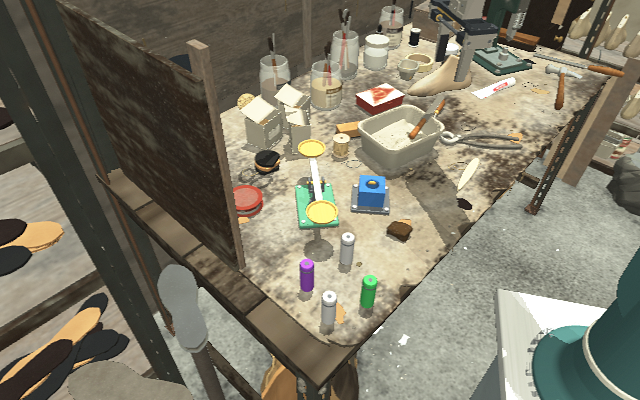

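The top view shows the two steel dies at about (239,227) and (292,228), with purple and green decoys between and beside them. The pans are at (306,204), left, and (381,176), right, and the blue holder is at (363,236). The side view shows the same layout, with a tall board behind the balance. Next I'll measure positions.

```bash
cat >> h.py <<'E'
def yellow(im):
    h=cv2.cvtColor(im,cv2.COLOR_BGR2HSV); return cv2.inRange(h,(20,110,110),(35,255,255))
def blobs(m,a=40):
    n,l,s,c=cv2.connectedComponentsWithStats(m); return [(l==i,s[i],c[i]) for i in range(1,n) if s[i,4]>=a]
E
python3 - <<'E'
from h import *
for n in('top','side'):
    f=np.load(f'pics/{n}0.npz'); im,d=f['im'],f['d']; P=cloud(n,d)
    hsv=cv2.cvtColor(im,cv2.COLOR_BGR2HSV)
    for nm,m in(('yel',yellow(im)),('blue',cv2.inRange(hsv,(105,130,60),(125,255,255))),('purple',cv2.inRange(hsv,(130,100,50),(160,255,255))),('green',cv2.inRange(hsv,(55,150,60),(85,255,255)))):
        for b,s,c in blobs(m):
            p=P[b]; z=p[:,2]
            if c[0]<200 or c[0]>450 or abs(c[1]-200)>110: continue
            (e)=cv2.fitEllipse(np.argwhere(b)[:,::-1].astype(np.float32)) 
            print(n,nm,s,c.round(1),'med',np.median(p,0).round(4),'zmax',np.percentile(z,95).round(3),'minarea',np.round(cv2.minAreaRect(np.argwhere(b)[:,::-1].astype(np.float32))[2],1))
    # tall bits at die height (z 60..75 mm), grey
    m=((P[...,2]>.055)&(P[...,2]<.085)&(d>0)&(P[...,0]>.15)&(P[...,0]<.6)&(P[...,1]>-.45)&(P[...,1]<.1)).astype(np.uint8)
    for b,s,c in blobs(m,20):
        p=P[b]; print(n,'h60-85',s,c.round(1),p.mean(0).round(4),'top',np.percentile(p[:,2],90).round(3), ((p.min(0)+p.max(0))/2).round(4), hsv[b].mean(0).round())
for q in ((239,227),(292,228)): print(pt('top',*q,.07))
for f,x0,y0,x1,y1,k in(('top0',225,110,425,285,4),('side0',225,130,425,340,2.8)):
    cv2.imwrite(f'pics/c{f}.png',cv2.resize(cv2.imread(f'pics/{f}.png')[y0:y1,x0:x1],None,fx=k,fy=k,interpolation=2)) if 0 else 0
a=cv2.resize(cv2.imread('pics/top0.png')[160:260,225:405],None,fx=4.4,fy=4.4,interpolation=2);cv2.imwrite('pics/ctop.png',a)
E
```

```text
top yel [369 164  24  23 399] [381.  175.2] med [ 0.5655 -0.3839  0.0849] zmax 0.09 minarea 66.0
top yel [294 192  24  23 407] [305.4 203.5] med [ 0.4972 -0.1934  0.0819] zmax 0.087 minarea 63.4
top blue [352 224  23  23 297] [362.8 235.3] med [ 0.4151 -0.3369  0.0498] zmax 0.053 minarea 81.9
top purple [257 202  11   8  62] [262.2 205.9] med [ 0.4947 -0.0848  0.0688] zmax 0.074 minarea 90.0
top h60-85 [370 165  22  21 203] [380.1 175. ] [ 0.5659 -0.3818  0.0831] top 0.085 [ 0.566  -0.3828  0.0815] [ 23. 113. 219.]
top h60-85 [294 178  77  38 749] [324.7 196.3] [ 0.5155 -0.2423  0.0786] top 0.083 [ 0.5146 -0.2611  0.0701] [ 47.  63. 209.]
top h60-85 [256 200  11  10  85] [260.8 204.7] [ 0.4982 -0.0794  0.0687] top 0.072 [ 0.4988 -0.0789  0.0658] [143.  99. 168.]
top h60-85 [234 221  11  11  88] [238.9 225.9] [ 0.4455 -0.0233  0.0686] top 0.072 [ 0.4453 -0.0227  0.0667] [ 13.  11. 181.]
top h60-85 [287 223  10  10  84] [291.7 227.5] [ 0.4391 -0.1573  0.0691] top 0.073 [ 0.4392 -0.1569  0.0668] [ 13.  11. 188.]
top h60-85 [405 237   5  17  59] [407.4 245. ] [ 0.3907 -0.4455  0.0718] to
[... 1595 characters left out ...]
5 [312 220  21   5  25] [322.2 222.5] [ 0.4895 -0.1679  0.0821] top 0.085 [ 0.491  -0.1701  0.0814] [ 23. 145. 146.]
side h60-85 [341 232  14  16 173] [347.3 239.7] [ 0.4375 -0.1505  0.0665] top 0.071 [ 0.4379 -0.1538  0.0637] [ 29.  10. 194.]
side h60-85 [299 259  15  16 191] [306.1 266.2] [ 0.4964 -0.0726  0.0672] top 0.071 [ 0.4972 -0.0753  0.0643] [134. 114. 190.]
side h60-85 [362 275  15  17 205] [369.  282.7] [ 0.3841 -0.0638  0.0674] top 0.071 [ 0.3843 -0.0672  0.0642] [ 69. 125. 193.]
side h60-85 [321 291  16  18 224] [328.6 299.1] [ 0.4439 -0.0162  0.0674] top 0.071 [ 0.4444 -0.019   0.0639] [ 29.   8. 202.]
[ 0.44263185 -0.02391709  0.07      ]
[ 0.43776833 -0.15824422  0.07      ]
```

View pics/ctop.png

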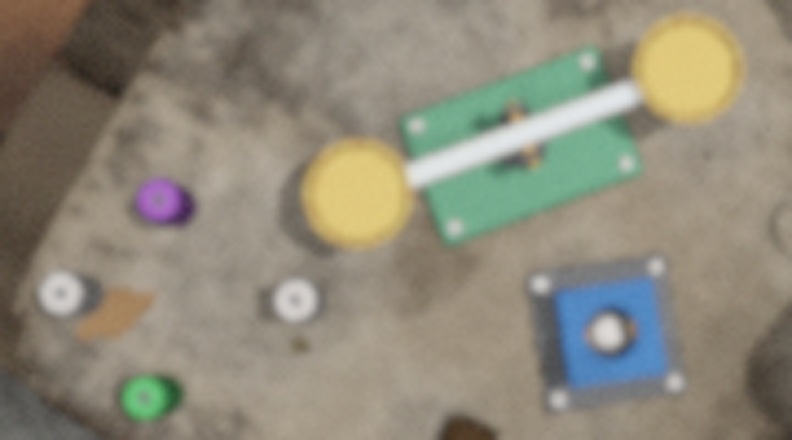

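The crop confirms both dies, both pans and the holder bore (610,333 in the crop). Next I'll refine these positions and check for tall obstacles.

```bash
python3 - <<'E'
from h import *
C={}
for n in('top','side'):
    f=np.load(f'pics/{n}0.npz'); im,d=f['im'],f['d']; P=cloud(n,d); C[n]=P
    hsv=cv2.cvtColor(im,cv2.COLOR_BGR2HSV)
    for x,y in((.566,-.3835),(.4975,-.195)):
        m=(yellow(im)>0)&(np.hypot(P[...,0]-x,P[...,1]-y)<.045)
        uv=np.argwhere(m)[:,::-1].astype(np.float32); hull=cv2.convexHull(uv).reshape(-1,2)
        g=np.array([pt(n,u,v,.087)[:2] for u,v in hull]).astype(np.float32); print(n,'pan',cv2.minEnclosingCircle(g))
    m=(cv2.inRange(hsv,(105,130,60),(125,255,255))>0)&(np.abs(P[...,2]-.05)<.008)&(np.hypot(P[...,0]-.415,P[...,1]+.336)<.06)
    g=np.array([pt(n,u,v,.05)[:2]*1000 for v,u in np.argwhere(m)]).astype(np.float32); print(n,'holder',cv2.minAreaRect(g))
    for x,y in((.444,-.021),(.4385,-.1565)):
        m=(P[...,2]>.067)&(P[...,2]<.08)&(np.hypot(P[...,0]-x,P[...,1]-y)<.03)&(hsv[...,1]<60)
        uv=np.argwhere(m)[:,::-1].astype(np.float32);g=np.array([pt(n,u,v,.07)[:2] for u,v in uv]);print(n,'die',g.mean(0),(g.min(0)+g.max(0))/2,np.ptp(g,0))
    # base plate of holder z~0.. via world z
    m=(P[...,2]>.12)&(P[...,0]>.3)&(P[...,0]<.75)&(P[...,1]>-.5)&(P[...,1]<.2)&(d>0)&(P[...,2]<.6)
    for b,s,c in blobs(m.astype(np.uint8),15): p=P[b]; print('tall',c.round(),p.min(0).round(3),p.max(0).round(3))
E
```

```text
top pan ((0.5644528269767761, -0.3828312158584595), 0.029139624908566475)
top pan ((0.4981834292411804, -0.1939881443977356), 0.029340030625462532)
top holder ((416.7546691894531, -337.3667297363281), (51.2581672668457, 53.74946975708008), 7.115023136138916)
top die [ 0.4459363  -0.02196569] [ 0.44643045 -0.02263273] [0.02281619 0.02292097]
top die [ 0.43930089 -0.15660028] [ 0.43905912 -0.15699238] [0.02274959 0.022754  ]
tall [438.  35.] [ 0.599 -0.5    0.557] [ 0.75  -0.238  0.6  ]
tall [259. 102.] [ 0.624 -0.166  0.12 ] [ 0.75  -0.076  0.443]
side pan ((0.5485473871231079, -0.34733837842941284), 0.07327080518007278)
side pan ((0.4983508586883545, -0.1901034265756607), 0.03206400200724602)
side holder ((416.1723327636719, -331.60235595703125), (54.27987289428711, 68.18527221679688), 6.85960578918457)
side die [ 0.44431028 -0.01863794] [ 0.44427213 -0.01862354] [0.02395219 0.02399288]
side die [ 0.43838504 -0.15353   ] [ 0.43844927 -0.1538482 ] [0.02344761 0.02477136]
tall [194. 131.] [ 0.623 -0.149  0.12 ] [ 0.75  -0.073  0.442]
```

```bash
cat >> h.py <<'E'
def to(x,y,z,yaw,zg=True):
    "tool-axis move putting grasp point at x,y,z (m)"
    s=get_state(); p=s['tcp_pos']; w=np.radians(s['tool_rot'][2]); z=z+.171
    dx,dy=x-p[0],y-p[1]
    print('tx %.1f ty %.1f tz %.1f spin %.1f'%(1e3*(dx*np.cos(w)+dy*np.sin(w)),1e3*(dx*np.sin(w)-dy*np.cos(w)),1e3*(p[2]-z),(s['tool_rot'][2]-yaw+180)%360-180),'t',round(s['time_s'],2),'rot',s['tool_rot'].round(2),'grasp',(p-[0,0,.171]).round(4),'F',s['force'].round(2),'gap',round(s['finger_gap']*92,1))
E
python3 -c "
from h import *
to(.4388,-.1553,.16,-33)"
```

```text
tx 322.3 ty -314.0 tz 72.8 spin 59.7 t 0.1 rot [-1.7991e+02  1.0000e-02  2.6680e+01] grasp [ 0.2918 -0.5806  0.2328] F [-0.53 -0.72 -0.57] gap 91.9
```

>>> play_rows --motion '[{"tx":322,"ty":-314,"tz":0,"spin":59.7},{"tx":322,"ty":-314,"tz":0,"spin":59.7},{"tx":322,"ty":-314,"tz":0,"spin":59.7},{"tx":322,"ty":-314,"tz":0,"spin":59.7},{"tx":322,"ty":-314,"tz":0,"spin":59.7},{"tx":322,"ty":-314,"tz":0,"spin":59.7},{"tx":322,"ty":-314,"tz":0,"spin":59.7},{"tx":322,"ty":-314,"tz":50,"spin":59.7},{"tx":322,"ty":-314,"tz":73,"spin":59.7},{"tx":322,"ty":-314,"tz":73,"spin":59.7}]' --gripper 0.4 --squeeze 20

```text
time_s: 1.1
tcp_pos: [0.4387, -0.1531, 0.3308]
tool_rot: [-180.0, -0.0, -32.9]
force: [-0.1, -0.9, 0.2]
finger_gap: 0.598
grip_force: 0.0
```

```bash
python3 -c "
from h import *
to(.4388,-.1553,.058,-33)"
```

```text
tx 1.2 ty 1.8 tz 101.8 spin 0.1 t 1.1 rot [-179.97   -0.    -32.91] grasp [ 0.4387 -0.1531  0.1598] F [-0.06 -0.86  0.18] gap 55.0
```

>>> play_rows --motion '[{"tz":0},{"tz":40},{"tz":75},{"tz":95},{"tz":102},{"tz":102},{"tz":102}]'

```text
$.motion[0]: bad value
```

```bash
python3 -c "
from h import *
to(.4388,-.1553,.058,-33)"
```

```text
tx 1.2 ty 1.8 tz 101.8 spin 0.1 t 1.1 rot [-179.97   -0.    -32.91] grasp [ 0.4387 -0.1531  0.1598] F [-0.06 -0.86  0.18] gap 55.0
```

>>> play_rows --motion '[{"tz":0},{"tz":0},{"tz":0},{"tz":0},{"tz":0},{"tz":0},{"tz":0}]' --gripper 1 --squeeze 30

```text
$.motion[0]: bad value
```

```bash
python3 -c "
from h import *
to(.4983,-.193,.145,20)"
```

```text
tx 71.7 ty 1.1 tz 14.8 spin -52.9 t 1.1 rot [-179.97   -0.    -32.91] grasp [ 0.4387 -0.1531  0.1598] F [-0.06 -0.86  0.18] gap 55.0
```

>>> play_rows --motion '[{"tx":0,"ty":0,"tz":0,"spin":0},{"tx":0,"ty":0,"tz":40,"spin":0},{"tx":0,"ty":0,"tz":75,"spin":0},{"tx":0,"ty":0,"tz":95,"spin":0},{"tx":0,"ty":0,"tz":102,"spin":0},{"tx":0,"ty":0,"tz":102,"spin":0},{"tx":0,"ty":0,"tz":102,"spin":0}]'

```text
time_s: 1.8
tcp_pos: [0.439, -0.1561, 0.2306]
tool_rot: [-180.0, -0.1, -33.0]
force: [-0.5, -0.3, -1.1]
finger_gap: 0.598
grip_force: 0.0
```

```bash
python3 -c "
from h import *
to(.4388,-.1553,.058,-33)"
```

```text
tx -0.7 ty -0.6 tz 1.6 spin -0.0 t 1.8 rot [-1.7999e+02 -9.0000e-02 -3.3050e+01] grasp [ 0.439  -0.1561  0.0596] F [-0.47 -0.27 -1.08] gap 55.0
```

Close, with 2 mm further down.

>>> play_rows --motion '[{"tx":0,"ty":0,"tz":1,"spin":0},{"tx":0,"ty":0,"tz":1,"spin":0},{"tx":0,"ty":0,"tz":1,"spin":0},{"tx":0,"ty":0,"tz":1,"spin":0},{"tx":0,"ty":0,"tz":1,"spin":0},{"tx":0,"ty":0,"tz":1,"spin":0},{"tx":0,"ty":0,"tz":1,"spin":0}]' --gripper 1 --squeeze 30

```text
time_s: 2.5
tcp_pos: [0.4388, -0.1558, 0.2291]
tool_rot: [180.0, -0.0, -33.0]
force: [-0.3, -0.6, 6.0]
finger_gap: 0.273
grip_force: 30.0
```

```bash
python3 -c "
from h import *
to(.4983,-.193,.155,20)"
```

```text
tx 70.2 ty -1.2 tz -96.9 spin -53.0 t 2.5 rot [ 1.800e+02 -3.000e-02 -3.302e+01] grasp [ 0.4388 -0.1558  0.0581] F [-0.32 -0.58  5.96] gap 25.1
```

>>> play_rows --motion '[{"tx":0,"ty":0,"tz":-10,"spin":0},{"tx":0,"ty":0,"tz":-40,"spin":0},{"tx":0,"ty":0,"tz":-80,"spin":0},{"tx":0,"ty":0,"tz":-98,"spin":0},{"tx":15,"ty":0,"tz":-98,"spin":-8},{"tx":30,"ty":-1,"tz":-98,"spin":-16},{"tx":45,"ty":-1,"tz":-98,"spin":-24},{"tx":60,"ty":-1,"tz":-98,"spin":-32},{"tx":68,"ty":-1,"tz":-98,"spin":-40},{"tx":70,"ty":-1,"tz":-98,"spin":-48}]'

```text
time_s: 3.5
tcp_pos: [0.4981, -0.1933, 0.3265]
tool_rot: [-180.0, 0.0, 15.3]
force: [0.3, -0.3, -3.4]
finger_gap: 0.274
grip_force: 30.0
```

>>> play_rows --motion '[{"tx":0,"ty":0,"tz":0,"spin":-5},{"tx":0,"ty":0,"tz":0,"spin":-5},{"tx":0,"ty":0,"tz":0,"spin":-5},{"tx":0,"ty":0,"tz":0,"spin":-5}]'

```text
time_s: 3.9
tcp_pos: [0.4977, -0.1928, 0.3267]
tool_rot: [-180.0, 0.0, 19.9]
force: [0.9, 0.1, -2.4]
finger_gap: 0.273
grip_force: 30.0
```

```bash
python3 - <<'E'
from h import *
to(.4983,-.193,.141,20)
snap('top','top1'); snap('side','side1')
a=cv2.imread('pics/top1.png')[130:280,225:425]; b=cv2.imread('pics/side1.png')[110:260,225:425]
cv2.imwrite('pics/c1.png',cv2.resize(np.hstack([a,b]),None,fx=2,fy=2,interpolation=2))
E
```

```text
tx 0.5 ty 0.4 tz 14.7 spin -0.1 t 3.9 rot [-1.80e+02  2.00e-02  1.99e+01] grasp [ 0.4977 -0.1928  0.1557] F [ 0.94  0.11 -2.41] gap 25.1
```

View pics/c1.png

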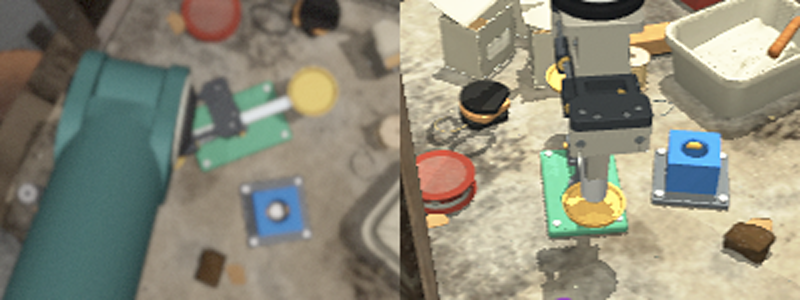

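The crop shows the die hanging over the middle of the left pan (side view, crop about (592,200)). Lowering now.

>>> play_rows --motion '[{"tx":0,"ty":0,"tz":6,"spin":0},{"tx":0,"ty":0,"tz":10,"spin":0},{"tx":0,"ty":0,"tz":12,"spin":0},{"tx":0,"ty":0,"tz":14,"spin":0},{"tx":0,"ty":0,"tz":15,"spin":0},{"tx":0,"ty":0,"tz":16,"spin":0},{"tx":0,"ty":0,"tz":16,"spin":0},{"tx":0,"ty":0,"tz":16,"spin":0}]'

```text
time_s: 4.8
tcp_pos: [0.4979, -0.193, 0.3108]
tool_rot: [180.0, -0.0, 20.0]
force: [1.2, 0.5, -2.8]
finger_gap: 0.27
grip_force: 30.0
```

```bash
python3 - <<'E'
from h import *
to(.4983,-.193,.141,20)
E
```

```text
tx 0.4 ty 0.2 tz -1.2 spin -0.0 t 4.8 rot [ 1.7999e+02 -1.0000e-02  1.9980e+01] grasp [ 0.4979 -0.193   0.1398] F [ 1.22  0.51 -2.77] gap 24.9
```

>>> play_rows --motion '[{"tx":0,"ty":0,"tz":1,"spin":0},{"tx":0,"ty":0,"tz":2,"spin":0},{"tx":0,"ty":0,"tz":3,"spin":0},{"tx":0,"ty":0,"tz":4,"spin":0},{"tx":0,"ty":0,"tz":4,"spin":0},{"tx":0,"ty":0,"tz":4,"spin":0}]'

```text
time_s: 5.4
tcp_pos: [0.4978, -0.193, 0.3066]
tool_rot: [-180.0, 0.0, 20.0]
force: [-0.3, -0.3, -2.8]
finger_gap: 0.274
grip_force: 30.0
```

```bash
python3 - <<'E'
from h import *
to(.4983,-.193,.141,20)
snap('side','side2')
cv2.imwrite('pics/c2.png',cv2.resize(cv2.imread('pics/side2.png')[120:260,240:420],None,fx=4,fy=4,interpolation=2))
E
```

```text
tx 0.5 ty 0.2 tz -5.4 spin -0.0 t 5.4 rot [-1.800e+02  1.000e-02  1.998e+01] grasp [ 0.4978 -0.193   0.1356] F [-0.34 -0.27 -2.82] gap 25.2
```

View pics/c2.png

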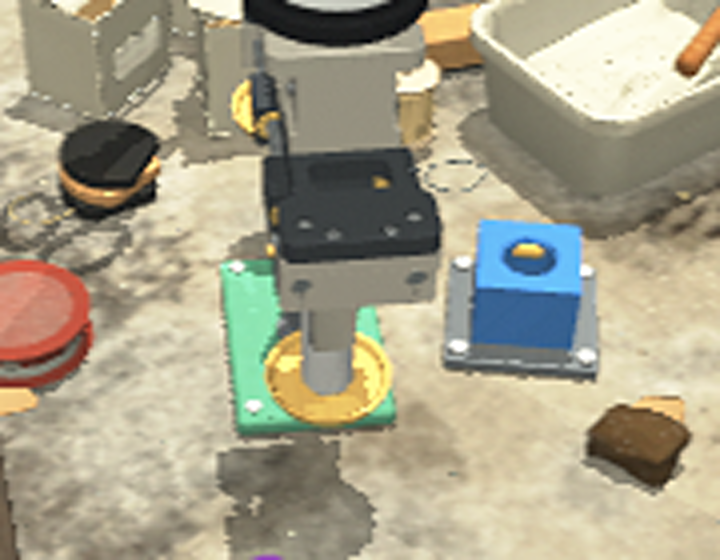

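The die stands in the middle of the left pan (crop (327,380)) and the pan has moved down under it. I'll ease down a little further and release.

>>> play_rows --motion '[{"tx":0,"ty":0,"tz":1,"spin":0},{"tx":0,"ty":0,"tz":1.5,"spin":0},{"tx":0,"ty":0,"tz":1.5,"spin":0}]'

```text
time_s: 5.75
tcp_pos: [0.4978, -0.1929, 0.3051]
tool_rot: [-180.0, 0.0, 20.0]
force: [-0.5, -0.3, -2.9]
finger_gap: 0.271
grip_force: 30.0
```

>>> play_rows --motion '[{"tx":0,"ty":0,"tz":0,"spin":0},{"tx":0,"ty":0,"tz":0,"spin":0},{"tx":0,"ty":0,"tz":0,"spin":0},{"tx":0,"ty":0,"tz":0,"spin":0},{"tx":0,"ty":0,"tz":0,"spin":0},{"tx":0,"ty":0,"tz":-15,"spin":0},{"tx":0,"ty":0,"tz":-45,"spin":0},{"tx":0,"ty":0,"tz":-85,"spin":0},{"tx":0,"ty":0,"tz":-100,"spin":0},{"tx":0,"ty":0,"tz":-100,"spin":0}]' --gripper 0.4

```text
time_s: 6.75
tcp_pos: [0.4985, -0.193, 0.4078]
tool_rot: [179.8, -0.2, 20.0]
force: [-0.2, -0.8, -0.4]
finger_gap: 0.601
grip_force: 0.0
```

```bash
python3 - <<'E'
from h import *
to(.4452,-.0205,.16,0)
snap('side','side3')
cv2.imwrite('pics/c3.png',cv2.resize(cv2.imread('pics/side3.png')[110:270,240:440],None,fx=3.5,fy=3.5,interpolation=2))
E
```

```text
tx 8.9 ty -180.4 tz 76.8 spin 20.0 t 6.75 rot [179.78  -0.24  19.98] grasp [ 0.4985 -0.193   0.2368] F [-0.19 -0.8  -0.43] gap 55.3
```

View pics/c3.png

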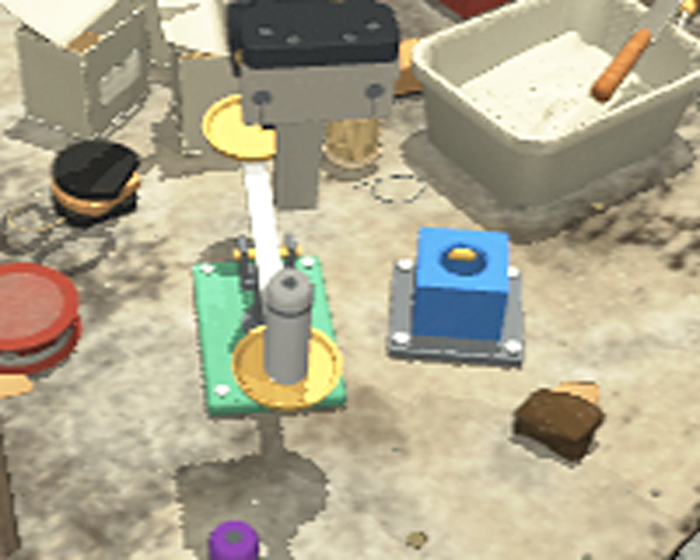

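Die B stands upright in the left pan, which is down (crop (288,330)). Next is die A.

>>> play_rows --motion '[{"tx":2,"ty":-40,"tz":0,"spin":5},{"tx":4,"ty":-80,"tz":0,"spin":10},{"tx":6,"ty":-120,"tz":0,"spin":15},{"tx":8,"ty":-160,"tz":0,"spin":20},{"tx":9,"ty":-180,"tz":20,"spin":20},{"tx":9,"ty":-180,"tz":60,"spin":20},{"tx":9,"ty":-180,"tz":76,"spin":20},{"tx":9,"ty":-180,"tz":76,"spin":20},{"tx":9,"ty":-180,"tz":76,"spin":20}]'

```text
time_s: 7.7
tcp_pos: [0.4446, -0.0207, 0.3285]
tool_rot: [-180.0, 0.1, -0.0]
force: [0.5, -0.3, 1.0]
finger_gap: 0.597
grip_force: 0.0
```

```bash
python3 - <<'E'
from h import *
to(.4452,-.0205,.058,0)
E
```

```text
tx 0.6 ty -0.2 tz 99.5 spin -0.0 t 7.7 rot [-1.7998e+02  1.2000e-01 -1.0000e-02] grasp [ 0.4446 -0.0207  0.1575] F [ 0.51 -0.25  0.96] gap 54.9
```

>>> play_rows --motion '[{"tx":0,"ty":0,"tz":40,"spin":0},{"tx":0,"ty":0,"tz":75,"spin":0},{"tx":0,"ty":0,"tz":95,"spin":0},{"tx":0,"ty":0,"tz":100,"spin":0},{"tx":0,"ty":0,"tz":100,"spin":0},{"tx":0,"ty":0,"tz":100,"spin":0},{"tx":0,"ty":0,"tz":100,"spin":0}]'

```text
time_s: 8.4
tcp_pos: [0.4454, -0.0208, 0.2305]
tool_rot: [180.0, -0.2, -0.0]
force: [0.3, 1.5, -0.0]
finger_gap: 0.598
grip_force: 0.0
```

```bash
python3 - <<'E'
from h import *
to(.4452,-.0205,.058,0)
E
```

```text
tx -0.2 ty -0.3 tz 1.5 spin -0.0 t 8.4 rot [ 1.7998e+02 -1.6000e-01 -3.0000e-02] grasp [ 0.4454 -0.0208  0.0595] F [ 0.34  1.45 -0.02] gap 55.1
```

>>> play_rows --motion '[{"tx":0,"ty":0,"tz":0,"spin":0},{"tx":0,"ty":0,"tz":0,"spin":0},{"tx":0,"ty":0,"tz":0,"spin":0},{"tx":0,"ty":0,"tz":0,"spin":0},{"tx":0,"ty":0,"tz":0,"spin":0},{"tx":0,"ty":0,"tz":0,"spin":0},{"tx":0,"ty":0,"tz":0,"spin":0}]' --gripper 1

```text
time_s: 9.1
tcp_pos: [0.4449, -0.0207, 0.2293]
tool_rot: [180.0, -0.0, -0.0]
force: [-0.8, 0.9, 3.4]
finger_gap: 0.276
grip_force: 30.0
```

```bash
python3 - <<'E'
from h import *
to(.565,-.3825,.18,20)
E
```

```text
tx 120.2 ty 361.8 tz -121.7 spin -20.0 t 9.1 rot [ 1.8e+02 -1.0e-02 -1.0e-02] grasp [ 0.4449 -0.0207  0.0583] F [-0.78  0.93  3.37] gap 25.4
```

>>> play_rows --motion '[{"tx":0,"ty":0,"tz":-10,"spin":0},{"tx":0,"ty":0,"tz":-50,"spin":0},{"tx":0,"ty":0,"tz":-95,"spin":0},{"tx":0,"ty":0,"tz":-135,"spin":0},{"tx":-5,"ty":30,"tz":-155,"spin":0},{"tx":-10,"ty":75,"tz":-155,"spin":0},{"tx":-10,"ty":120,"tz":-155,"spin":0},{"tx":-10,"ty":165,"tz":-155,"spin":0},{"tx":-10,"ty":210,"tz":-155,"spin":0},{"tx":-5,"ty":255,"tz":-155,"spin":0}]'

```text
time_s: 10.1
tcp_pos: [0.4387, -0.2773, 0.3846]
tool_rot: [-180.0, 0.0, -0.0]
force: [1.6, 0.2, -1.5]
finger_gap: 0.273
grip_force: 30.0
```

>>> play_rows --motion '[{"tx":25,"ty":35,"tz":0,"spin":-7},{"tx":55,"ty":65,"tz":0,"spin":-14},{"tx":85,"ty":90,"tz":0,"spin":-20},{"tx":110,"ty":102,"tz":5,"spin":-20},{"tx":120,"ty":107,"tz":15,"spin":-20},{"tx":125,"ty":107,"tz":25,"spin":-20},{"tx":125,"ty":107,"tz":30,"spin":-20},{"tx":125,"ty":107,"tz":30,"spin":-20},{"tx":125,"ty":107,"tz":30,"spin":-20}]'

```text
time_s: 11.0
tcp_pos: [0.5641, -0.3822, 0.3545]
tool_rot: [-180.0, 0.0, 20.0]
force: [0.6, -1.0, -1.6]
finger_gap: 0.271
grip_force: 30.0
```

```bash
python3 - <<'E'
from h import *
to(.565,-.3825,.149,20)
snap('top','top4'); im,d=snap('side','side4')
a=cv2.imread('pics/top4.png')[120:280,240:420]; b=im[100:260,250:430]
cv2.imwrite('pics/c4.png',cv2.resize(np.hstack([a,b]),None,fx=2.2,fy=2.2,interpolation=2))
E
```

```text
tx 0.8 ty 0.6 tz 34.5 spin -0.0 t 11.0 rot [-1.7999e+02  3.0000e-02  2.0000e+01] grasp [ 0.5641 -0.3822  0.1835] F [ 0.56 -0.98 -1.64] gap 24.9
```

View pics/c4.png

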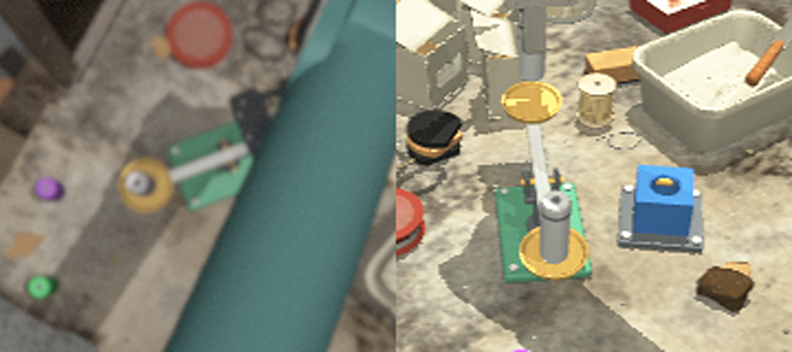

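The die hangs right over the right pan (side crop (532,70), pan at (531,102)), and die B stands in the left pan.

>>> play_rows --motion '[{"tx":0,"ty":0,"tz":10,"spin":0},{"tx":0,"ty":0,"tz":20,"spin":0},{"tx":0,"ty":0,"tz":26,"spin":0},{"tx":0,"ty":0,"tz":30,"spin":0},{"tx":0,"ty":0,"tz":32,"spin":0},{"tx":0,"ty":0,"tz":33,"spin":0},{"tx":0,"ty":0,"tz":33,"spin":0},{"tx":0,"ty":0,"tz":33,"spin":0}]'

```text
time_s: 11.9
tcp_pos: [0.5648, -0.3828, 0.3214]
tool_rot: [180.0, -0.0, 20.0]
force: [1.3, 0.1, -1.1]
finger_gap: 0.279
grip_force: 30.0
```

```bash
python3 - <<'E'
from h import *
to(.565,-.3825,.149,20)
E
```

```text
tx 0.3 ty -0.2 tz 1.4 spin -0.0 t 11.9 rot [ 1.7996e+02 -3.0000e-02  1.9990e+01] grasp [ 0.5648 -0.3828  0.1504] F [ 1.31  0.15 -1.09] gap 25.7
```

>>> play_rows --motion '[{"tx":0,"ty":0,"tz":1,"spin":0},{"tx":0,"ty":0,"tz":1,"spin":0},{"tx":0,"ty":0,"tz":1.5,"spin":0},{"tx":0,"ty":0,"tz":1.5,"spin":0}]'

```text
time_s: 12.3
tcp_pos: [0.5648, -0.3829, 0.3201]
tool_rot: [179.9, -0.0, 20.0]
force: [-0.3, -0.1, 1.8]
finger_gap: 0.276
grip_force: 30.0
```

```bash
python3 - <<'E'
from h import *
to(.565,-.3825,.149,20)
E
```

```text
tx 0.3 ty -0.3 tz 0.1 spin -0.0 t 12.3 rot [ 1.7994e+02 -3.0000e-02  1.9980e+01] grasp [ 0.5648 -0.3829  0.1491] F [-0.29 -0.07  1.8 ] gap 25.4
```

Contact is felt (force about +3 N). I'll release, rise and let the beam settle.

>>> play_rows --motion '[{"tx":0,"ty":0,"tz":0,"spin":0},{"tx":0,"ty":0,"tz":0,"spin":0},{"tx":0,"ty":0,"tz":0,"spin":0},{"tx":0,"ty":0,"tz":0,"spin":0},{"tx":0,"ty":0,"tz":0,"spin":0},{"tx":0,"ty":0,"tz":-15,"spin":0},{"tx":0,"ty":0,"tz":-40,"spin":0},{"tx":0,"ty":0,"tz":-65,"spin":0},{"tx":0,"ty":0,"tz":-75,"spin":0},{"tx":0,"ty":0,"tz":-75,"spin":0}]' --gripper 0.4

```text
time_s: 13.3
tcp_pos: [0.565, -0.3829, 0.3972]
tool_rot: [179.8, -0.1, 20.0]
force: [-0.4, 0.6, 0.1]
finger_gap: 0.598
grip_force: 0.0
```

>>> play_rows --motion '[{"tx":-40,"ty":0,"tz":0,"spin":0},{"tx":-80,"ty":0,"tz":0,"spin":0},{"tx":-120,"ty":0,"tz":0,"spin":0},{"tx":-140,"ty":0,"tz":0,"spin":0},{"tx":-140,"ty":0,"tz":0,"spin":0},{"tx":-140,"ty":0,"tz":0,"spin":0},{"tx":-140,"ty":0,"tz":0,"spin":0},{"tx":-140,"ty":0,"tz":0,"spin":0},{"tx":-140,"ty":0,"tz":0,"spin":0},{"tx":-140,"ty":0,"tz":0,"spin":0}]'

```text
time_s: 14.3
tcp_pos: [0.4337, -0.4301, 0.3945]
tool_rot: [-180.0, -0.0, 20.1]
force: [-0.1, -0.2, 0.5]
finger_gap: 0.603
grip_force: 0.0
```

>>> play_rows --motion '[{"tx":0,"ty":0,"tz":0,"spin":0},{"tx":0,"ty":0,"tz":0,"spin":0},{"tx":0,"ty":0,"tz":0,"spin":0},{"tx":0,"ty":0,"tz":0,"spin":0},{"tx":0,"ty":0,"tz":0,"spin":0},{"tx":0,"ty":0,"tz":0,"spin":0},{"tx":0,"ty":0,"tz":0,"spin":0},{"tx":0,"ty":0,"tz":0,"spin":0}]'

```text
time_s: 15.1
tcp_pos: [0.4331, -0.4306, 0.3947]
tool_rot: [180.0, 0.0, 20.0]
force: [0.8, -0.3, -0.3]
finger_gap: 0.599
grip_force: 0.0
```

```bash
python3 - <<'E'
from h import *
to(.565,-.3825,.149,20)
snap('top','top5'); im,d=snap('side','side5')
a=cv2.imread('pics/top5.png')[120:280,240:420]; b=im[100:260,250:430]
cv2.imwrite('pics/c5.png',cv2.resize(np.hstack([a,b]),None,fx=2.2,fy=2.2,interpolation=2))
P=cloud('side',d)
for x,y in((.498,-.193),(.565,-.383)):
    m=(np.hypot(P[...,0]-x,P[...,1]-y)<.05)&(P[...,2]>.05)
    p=P[m&(yellow(im)>0)]; q=P[m&(P[...,2]>.12)]
    print(len(p),np.median(p[:,2]) if len(p) else 0,len(q),q[:,2].max() if len(q) else 0,q.mean(0) if len(q) else 0)
E
```

```text
tx 140.4 ty -0.1 tz 74.7 spin -0.0 t 15.1 rot [180.     0.    19.98] grasp [ 0.4331 -0.4306  0.2237] F [ 0.77 -0.31 -0.3 ] gap 55.1
248 0.07584172057767607 222 0.14743200609980855 [ 0.4946679  -0.18199316  0.13766482]
190 0.09206454400530839 233 0.16368983973370999 [ 0.56134622 -0.37098002  0.1459395 ]
```

View pics/c5.png

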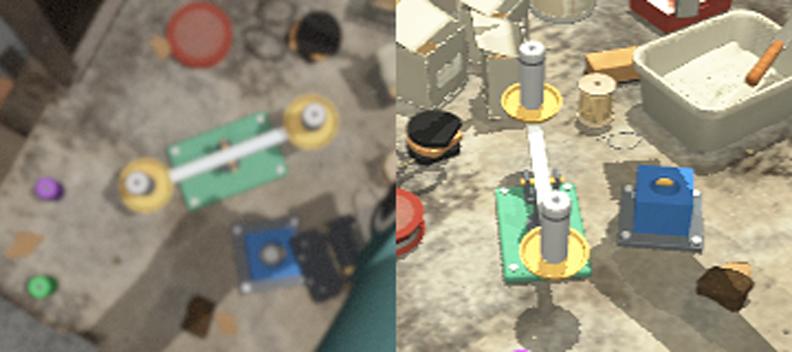

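The left pan is down (floor 0.076) and the right one up (0.092), with both dies upright. So die B, on the left, is the heavy one. Next I'll measure its tilted top.

```bash
python3 - <<'E'
from h import *
for n,zs in(('top',(.138,.16)),('side',(.140,.16))):
    f=np.load(f'pics/{n}5.npz'); im,d=f['im'],f['d'];P=cloud(n,d)
    hsv=cv2.cvtColor(im,cv2.COLOR_BGR2HSV)
    m=(P[...,2]>zs[0])&(P[...,2]<zs[1])&(np.hypot(P[...,0]-.498,P[...,1]+.19)<.04)
    uv=np.argwhere(m)[:,::-1]; g=np.array([pt(n,u,v,.146)[:2] for u,v in uv]); print(n,len(g),g.mean(0),(g.min(0)+g.max(0))/2,np.ptp(g,0))
to(.4963,-.1886,.20,20)
E
```

```text
top 94 [ 0.49620656 -0.18968128] [ 0.4967436  -0.18984976] [0.02375167 0.02366952]
side 117 [ 0.49456026 -0.18292327] [ 0.49467413 -0.18269576] [0.0240125  0.02817889]
tx 142.1 ty -205.8 tz 23.7 spin -0.0 t 15.2 rot [-180.      0.     19.98] grasp [ 0.4331 -0.4306  0.2237] F [ 0.31 -0.54  0.01] gap 54.8
```

>>> play_rows --motion '[{"tx":30,"ty":-40,"tz":0,"spin":0},{"tx":60,"ty":-80,"tz":0,"spin":0},{"tx":90,"ty":-120,"tz":0,"spin":0},{"tx":120,"ty":-160,"tz":0,"spin":0},{"tx":138,"ty":-195,"tz":5,"spin":0},{"tx":142,"ty":-206,"tz":24,"spin":0},{"tx":142,"ty":-206,"tz":50,"spin":0},{"tx":142,"ty":-206,"tz":75,"spin":0},{"tx":142,"ty":-206,"tz":90,"spin":0},{"tx":142,"ty":-206,"tz":90,"spin":0}]'

```text
time_s: 16.2
tcp_pos: [0.4954, -0.1881, 0.3027]
tool_rot: [-179.8, 0.2, 20.0]
force: [-1.2, 0.4, 0.5]
finger_gap: 0.602
grip_force: 0.0
```

>>> play_rows --motion '[{"tx":0,"ty":0,"tz":0,"spin":0},{"tx":0,"ty":0,"tz":0,"spin":0},{"tx":0,"ty":0,"tz":0,"spin":0}]'

```text
time_s: 16.5
tcp_pos: [0.4965, -0.1886, 0.3058]
tool_rot: [179.9, -0.1, 20.0]
force: [0.3, 1.1, 0.3]
finger_gap: 0.6
grip_force: 0.0
```

```bash
python3 - <<'E'
from h import *
to(.4958,-.188,.134,20)
E
```

```text
tx -0.5 ty -0.8 tz 0.8 spin -0.0 t 16.5 rot [ 1.7992e+02 -9.0000e-02  1.9970e+01] grasp [ 0.4965 -0.1886  0.1348] F [0.34 1.13 0.31] gap 55.2
```

>>> play_rows --motion '[{"tx":0,"ty":-0.5,"tz":0,"spin":0},{"tx":0,"ty":-0.5,"tz":0,"spin":0},{"tx":0,"ty":-0.5,"tz":0,"spin":0},{"tx":0,"ty":-0.5,"tz":0,"spin":0},{"tx":0,"ty":-0.5,"tz":0,"spin":0},{"tx":0,"ty":-0.5,"tz":-1,"spin":0},{"tx":0,"ty":-0.5,"tz":-2,"spin":0}]' --gripper 1 --squeeze 12

```text
time_s: 17.2
tcp_pos: [0.4958, -0.188, 0.3064]
tool_rot: [-180.0, 0.0, 20.0]
force: [-0.2, -1.2, -1.3]
finger_gap: 0.286
grip_force: 11.7
```

>>> play_rows --motion '[{"tx":0,"ty":0,"tz":-3,"spin":0},{"tx":0,"ty":0,"tz":-6,"spin":0},{"tx":0,"ty":0,"tz":-12,"spin":0},{"tx":0,"ty":0,"tz":-20,"spin":0},{"tx":0,"ty":0,"tz":-30,"spin":0},{"tx":0,"ty":0,"tz":-40,"spin":0},{"tx":0,"ty":0,"tz":-40,"spin":0}]' --squeeze 40

```text
time_s: 17.9
tcp_pos: [0.4966, -0.1881, 0.3486]
tool_rot: [179.9, -0.2, 20.0]
force: [0.7, -0.2, -3.5]
finger_gap: 0.275
grip_force: 39.3
```

```bash
python3 - <<'E'
from h import *
to(.4165,-.335,.135,20)
E
```

```text
tx -125.4 ty 110.7 tz 42.6 spin -0.0 t 17.9 rot [ 1.7987e+02 -1.5000e-01  1.9980e+01] grasp [ 0.4966 -0.1881  0.1776] F [ 0.74 -0.22 -3.47] gap 25.3
```

>>> play_rows --motion '[{"tx":-30,"ty":0,"tz":0,"spin":0},{"tx":-70,"ty":10,"tz":0,"spin":0},{"tx":-105,"ty":35,"tz":0,"spin":0},{"tx":-122,"ty":70,"tz":0,"spin":0},{"tx":-125,"ty":100,"tz":10,"spin":0},{"tx":-125,"ty":110,"tz":30,"spin":0},{"tx":-125,"ty":110,"tz":40,"spin":0},{"tx":-125,"ty":110,"tz":40,"spin":0},{"tx":-125,"ty":110,"tz":40,"spin":0}]'

```text
time_s: 18.8
tcp_pos: [0.4163, -0.3329, 0.3067]
tool_rot: [-179.9, 0.0, 20.1]
force: [0.2, -0.4, -2.4]
finger_gap: 0.274
grip_force: 39.5
```

```bash
python3 - <<'E'
from h import *
to(.4165,-.335,.135,20)
im,d=snap('side','side6'); snap('top','top6')
cv2.imwrite('pics/c6.png',cv2.resize(im[110:230,300:440],None,fx=5,fy=5,interpolation=2))
P=cloud('side',d)
m=(np.hypot(P[...,0]-.4165,P[...,1]+.335)<.03)&(P[...,2]>.058)&(P[...,2]<.11)
for z in np.arange(.06,.125,.008):
    k=(np.hypot(P[...,0]-.4165,P[...,1]+.335)<.03)&(abs(P[...,2]-z)<.004)
    uv=np.argwhere(k)
    if len(uv): print(round(z,3),len(uv),P[k].mean(0).round(4),uv[:,1].min(),uv[:,1].max(),uv[:,0].min(),uv[:,0].max())
E
```

```text
tx -0.5 ty 2.0 tz 0.7 spin 0.1 t 18.8 rot [-1.7994e+02  1.0000e-02  2.0080e+01] grasp [ 0.4163 -0.3329  0.1357] F [ 0.22 -0.41 -2.36] gap 25.2
0.076 7 [ 0.4155 -0.3238  0.0781] 369 376 177 178
0.084 38 [ 0.4165 -0.3239  0.0844] 367 379 172 178
0.092 29 [ 0.4163 -0.3241  0.092 ] 368 379 169 174
0.1 39 [ 0.4159 -0.3231  0.0999] 368 379 166 173
0.108 25 [ 0.4177 -0.3228  0.1074] 368 380 164 169
0.116 15 [ 0.4209 -0.3222  0.1171] 369 379 156 167
0.124 39 [ 0.4163 -0.316   0.1244] 369 382 153 167
```

View pics/c6.png

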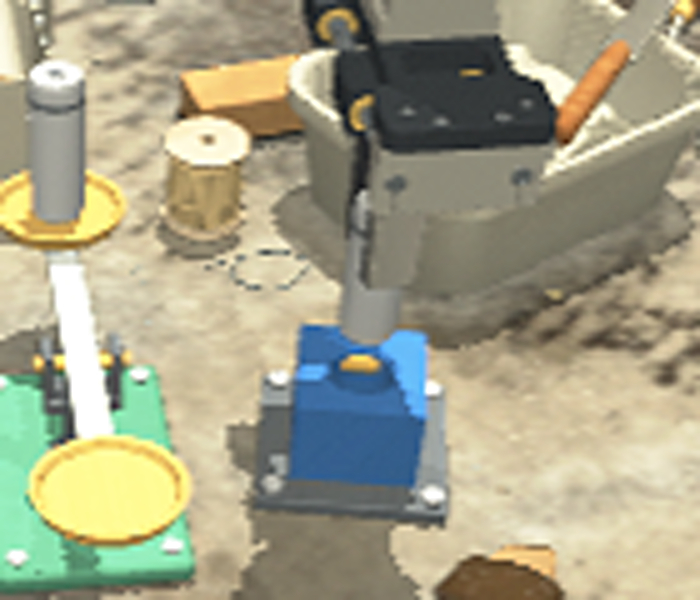

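The die hangs upright over the bore, with its underside at about crop (370,340) and the bore at about (358,362). Die A still stands in the raised right pan. Next I'll compute the hole centre.

```bash
python3 - <<'E'
from h import *
for n,(x0,y0,x1,y1) in(('top',(348,220,380,252)),('side',(350,172,395,215))):
    f=np.load(f'pics/{n}0.npz'); im=f['im']
    hsv=cv2.cvtColor(im,cv2.COLOR_BGR2HSV)[y0:y1,x0:x1]
    thr=190 if n=='side' else 0
    b=cv2.inRange(hsv,(100,110,60),(128,255,255))
    if n=='side':
        V=hsv[...,2][b>0]; t,_=cv2.threshold(V.reshape(-1,1),0,255,cv2.THRESH_OTSU); b=((b>0)&(hsv[...,2]>t)).astype(np.uint8)*255; print('t',t)
    cs,_=cv2.findContours(b,cv2.RETR_EXTERNAL,cv2.CHAIN_APPROX_NONE); c=max(cs,key=cv2.contourArea)
    full=np.zeros_like(b); cv2.drawContours(full,[cv2.convexHull(c)],-1,255,-1)
    hole=((full>0)&(b==0)).astype(np.uint8)
    hole=cv2.morphologyEx(hole,cv2.MORPH_OPEN,np.ones((3,3),np.uint8))
    h=max(blobs(hole,5),key=lambda q:q[1][4]); print(n,h[1],h[2]+[x0,y0],pt(n,*(h[2]+[x0,y0]),.05))
    g=np.array([pt(n,u+x0,v+y0,.05)[:2]*1000 for u,v in c[:,0]]).astype(np.float32); print('rect',cv2.minAreaRect(g))
    hc=np.argwhere(h[0]); g=np.array([pt(n,u+x0,v+y0,.05)[:2]*1000 for v,u in hc]); print('hole ext',g.min(0),g.max(0))
# held die in side6: silhouette centre columns per row -> axis ray, at radius-facing depth
f=np.load('pics/side6.npz'); P=cloud('side',f['d'])
for v in range(172,178):
    k=[u for u in range(362,386) if np.hypot(P[v,u,0]-.4165,P[v,u,1]+.335)<.03 and .07<P[v,u,2]<.115]; print(v,k[0],k[-1],end='; ')
c=calibration('side');K=np.array(c['K']);T=np.linalg.inv(np.array(c['T']))
for q in((.4165,-.335,.05),(.4163,-.3329,.077),(.4163,-.3329,.085)):
    r=K@(T@[*q,1])[:3]; print(q,r[:2]/r[2])
E
```

```text
top [  9  10  13  11 109] [363.05504587 235.0733945 ] [ 0.41706287 -0.33762379  0.05      ]
rect ((416.77886962890625, -337.4369201660156), (54.14912414550781, 56.690757751464844), 7.161397933959961)
hole ext [ 404.49418106 -352.94090377] [ 430.04011101 -322.10626779]
t 189.0
side [16  8 13  9 91] [372.06593407 184.08791209] [ 0.41554089 -0.3359371   0.05      ]
rect ((417.04888916015625, -337.719970703125), (54.558990478515625, 56.386966705322266), 6.859593391418457)
hole ext [ 402.08755956 -349.46109852] [ 429.48547702 -322.66704822]
172 367 379; 173 367 379; 174 367 378; 175 368 378; 176 368 378; 177 369 377; (0.4165, -0.335, 0.05) [371.57040533 184.29367064]
(0.4163, -0.3329, 0.077) [372.73959306 175.47502631]
(0.4163, -0.3329, 0.085) [373.10863924 172.60013198]
```

>>> play_rows --motion '[{"tx":0,"ty":0.5,"tz":0,"spin":0},{"tx":0,"ty":0.5,"tz":0,"spin":0},{"tx":0,"ty":0.5,"tz":0,"spin":0},{"tx":0,"ty":0.5,"tz":0,"spin":0}]'

```text
time_s: 19.3
tcp_pos: [0.4163, -0.3345, 0.3069]
tool_rot: [180.0, -0.0, 20.0]
force: [-0.7, 0.7, -2.1]
finger_gap: 0.274
grip_force: 39.5
```

```bash
python3 - <<'E'
from h import *
for i in range(4): to(.4167,-.337,.135,20); get_image('top')
E
```

```text
tx -0.5 ty 2.5 tz 0.9 spin -0.0 t 19.3 rot [179.98  -0.    19.99] grasp [ 0.4163 -0.3345  0.1359] F [-0.67  0.67 -2.09] gap 25.2
tx -0.4 ty 2.5 tz 0.8 spin -0.0 t 19.35 rot [179.99  -0.    19.98] grasp [ 0.4163 -0.3345  0.1358] F [ 0.09  0.51 -3.72] gap 24.7
tx -0.4 ty 2.5 tz 0.7 spin -0.0 t 19.4 rot [179.99   0.    19.98] grasp [ 0.4163 -0.3345  0.1357] F [ 0.01  0.19 -3.07] gap 25.4
tx -0.5 ty 2.5 tz 0.7 spin -0.0 t 19.45 rot [180.     0.    19.98] grasp [ 0.4163 -0.3345  0.1357] F [-0.09  0.45 -2.83] gap 25.1
```

>>> play_rows --motion '[{"tx":-0.4,"ty":2.5,"tz":5,"spin":0},{"tx":-0.4,"ty":2.5,"tz":12,"spin":0},{"tx":-0.4,"ty":2.5,"tz":18,"spin":0},{"tx":-0.4,"ty":2.5,"tz":22,"spin":0},{"tx":-0.4,"ty":2.5,"tz":24,"spin":0},{"tx":-0.4,"ty":2.5,"tz":24,"spin":0}]'

```text
time_s: 20.1
tcp_pos: [0.4167, -0.3369, 0.2822]
tool_rot: [-180.0, 0.0, 20.0]
force: [-0.5, -0.2, -2.9]
finger_gap: 0.275
grip_force: 39.5
```

```bash
cat > fr.py <<'E'
from h import *
F=[];
for i in range(6): s=get_state(); F.append(np.r_[s['force'],s['wrist_torque']*10]); p=s['tcp_pos']; get_image('top')
print('t',round(get_state()['time_s'],2),'grasp',(p-[0,0,.171]).round(5),'F',np.mean(F,0).round(2),'sd',np.std(F,0)[:3].round(2))
E
python3 fr.py
```

```text
t 20.4 grasp [ 0.41683 -0.33707  0.11195] F [-0.   -0.33 -2.91 -0.03  0.1   0.2 ] sd [0.37 0.31 0.34]
```

>>> play_rows --motion '[{"tx":0,"ty":0,"tz":1,"spin":0},{"tx":0,"ty":0,"tz":2,"spin":0},{"tx":0,"ty":0,"tz":3,"spin":0},{"tx":0,"ty":0,"tz":4,"spin":0},{"tx":0,"ty":0,"tz":4,"spin":0}]'

```text
time_s: 20.9
tcp_pos: [0.4167, -0.337, 0.2785]
tool_rot: [-180.0, 0.0, 20.0]
force: [-0.3, -0.3, -2.2]
finger_gap: 0.275
grip_force: 39.5
```

```bash
python3 fr.py
```

```text
t 21.2 grasp [ 0.41677 -0.33704  0.10772] F [ 0.02  0.12 -2.96  0.15 -0.02 -0.02] sd [0.34 0.39 0.43]
```

>>> play_rows --motion '[{"tx":0,"ty":0,"tz":1,"spin":0},{"tx":0,"ty":0,"tz":2,"spin":0},{"tx":0,"ty":0,"tz":3,"spin":0},{"tx":0,"ty":0,"tz":3,"spin":0}]'

```text
time_s: 21.6
tcp_pos: [0.4167, -0.337, 0.2755]
tool_rot: [-180.0, 0.0, 20.0]
force: [-0.4, 0.4, -3.3]
finger_gap: 0.276
grip_force: 39.5
```

```bash
python3 fr.py
```

```text
t 21.9 grasp [ 0.41676 -0.33705  0.10472] F [-0.3  -0.09 -2.91  0.2   0.04 -0.12] sd [0.47 0.53 0.37]
```

>>> play_rows --motion '[{"tx":0,"ty":0,"tz":1,"spin":0},{"tx":0,"ty":0,"tz":2,"spin":0},{"tx":0,"ty":0,"tz":3,"spin":0},{"tx":0,"ty":0,"tz":3,"spin":0}]'

```text
time_s: 22.3
tcp_pos: [0.4168, -0.3365, 0.2726]
tool_rot: [-179.9, 0.0, 20.0]
force: [-0.3, 1.8, -0.4]
finger_gap: 0.274
grip_force: 39.5
```

```bash
python3 fr.py
```

```text
t 22.6 grasp [ 0.41677 -0.33659  0.10154] F [-0.07  3.26 -0.87  8.27  1.03 -0.16] sd [0.41 0.68 0.52]
```

>>> play_rows --motion '[{"tx":0.3,"ty":-1,"tz":0,"spin":0},{"tx":0.3,"ty":-1,"tz":0,"spin":0},{"tx":0.3,"ty":-1,"tz":0,"spin":0}]'

```text
time_s: 22.9
tcp_pos: [0.4167, -0.3361, 0.2726]
tool_rot: [180.0, 0.0, 20.0]
force: [1.2, 1.7, -1.3]
finger_gap: 0.277
grip_force: 39.5
```

```bash
python3 fr.py
```

```text
t 23.2 grasp [ 0.41666 -0.33608  0.10167] F [-0.01  1.51 -2.05  5.16  0.37 -0.03] sd [0.75 0.37 0.62]
```

>>> play_rows --motion '[{"tx":0.3,"ty":-0.8,"tz":0,"spin":0},{"tx":0.3,"ty":-0.8,"tz":1,"spin":0},{"tx":0.3,"ty":-0.8,"tz":2,"spin":0},{"tx":0.3,"ty":-0.8,"tz":2,"spin":0}]'

```text
time_s: 23.6
tcp_pos: [0.417, -0.3355, 0.2714]
tool_rot: [179.9, -0.0, 20.0]
force: [-2.5, 1.2, 4.5]
finger_gap: 0.272
grip_force: 39.6
```

```bash
python3 fr.py
```

```text
t 23.9 grasp [ 0.417   -0.33543  0.10038] F [-1.    0.96  5.06  2.89  2.86  0.09] sd [0.77 0.55 0.39]
```

>>> play_rows --motion '[{"tx":0,"ty":0,"tz":1,"spin":0},{"tx":0,"ty":0,"tz":2,"spin":0},{"tx":0,"ty":0,"tz":2,"spin":0}]'

```text
time_s: 24.2
tcp_pos: [0.417, -0.3355, 0.2694]
tool_rot: [179.9, -0.0, 20.0]
force: [-0.6, -0.1, 4.2]
finger_gap: 0.272
grip_force: 39.6
```

```bash
python3 fr.py
```

```text
t 24.5 grasp [ 0.41699 -0.33548  0.09812] F [-0.31  0.05  5.03  0.59  1.18  0.11] sd [0.46 0.5  0.49]
```

>>> play_rows --motion '[{"tx":0,"ty":0,"tz":1,"spin":0},{"tx":0,"ty":0,"tz":2,"spin":0},{"tx":0,"ty":0,"tz":2,"spin":0}]'

```text
time_s: 24.8
tcp_pos: [0.417, -0.3353, 0.2668]
tool_rot: [179.9, -0.0, 20.0]
force: [0.3, -0.3, 2.7]
finger_gap: 0.276
grip_force: 39.6
```

```bash
python3 fr.py
```

```text
t 25.1 grasp [ 0.41688 -0.33526  0.09574] F [ 0.67 -0.52  2.48 -0.88 -1.71  0.02] sd [0.31 0.47 0.36]
```

>>> play_rows --motion '[{"tx":0,"ty":0,"tz":1,"spin":0},{"tx":0,"ty":0,"tz":2,"spin":0},{"tx":0,"ty":0,"tz":2,"spin":0}]'

```text
time_s: 25.4
tcp_pos: [0.4167, -0.3352, 0.2645]
tool_rot: [180.0, -0.0, 20.0]
force: [1.4, -1.0, 2.5]
finger_gap: 0.276
grip_force: 39.6
```

```bash
python3 fr.py
```

```text
t 25.7 grasp [ 0.41672 -0.33516  0.09346] F [ 1.46 -1.32  0.59 -3.07 -3.69  0.23] sd [0.32 0.36 1.06]
```

>>> play_rows --motion '[{"tx":0,"ty":0,"tz":1,"spin":0},{"tx":0,"ty":0,"tz":2,"spin":0},{"tx":0,"ty":0,"tz":2,"spin":0}]'

```text
time_s: 26.0
tcp_pos: [0.4167, -0.3351, 0.2627]
tool_rot: [180.0, -0.0, 20.0]
force: [0.9, -1.2, 2.2]
finger_gap: 0.276
grip_force: 39.6
```

```bash
python3 fr.py
```

```text
t 26.3 grasp [ 0.41672 -0.33514  0.09166] F [ 1.13 -1.31  2.04 -3.73 -3.4  -0.1 ] sd [0.63 0.33 0.31]
```

>>> play_rows --motion '[{"tx":0.1,"ty":0.4,"tz":0.5,"spin":0},{"tx":0.1,"ty":0.4,"tz":1,"spin":0},{"tx":0.1,"ty":0.4,"tz":1.5,"spin":0},{"tx":0.1,"ty":0.4,"tz":1.5,"spin":0}]'

```text
time_s: 26.7
tcp_pos: [0.4168, -0.3354, 0.261]
tool_rot: [-180.0, 0.0, 20.0]
force: [0.6, -2.0, 1.7]
finger_gap: 0.273
grip_force: 39.6
```

```bash
python3 fr.py
```

```text
t 27.0 grasp [ 0.41685 -0.33543  0.09002] F [ 0.8  -1.33  2.15 -2.4  -1.98  0.06] sd [0.44 0.58 0.53]
```

>>> play_rows --motion '[{"tx":0,"ty":0,"tz":0.5,"spin":0},{"tx":0,"ty":0,"tz":1,"spin":0},{"tx":0,"ty":0,"tz":1,"spin":0}]'

```text
time_s: 27.3
tcp_pos: [0.4169, -0.3354, 0.2601]
tool_rot: [-180.0, 0.0, 20.0]
force: [1.1, -1.0, 2.0]
finger_gap: 0.273
grip_force: 39.6
```

```bash
python3 fr.py
```

```text
t 27.6 grasp [ 0.41688 -0.33544  0.08902] F [ 0.68 -0.78  1.79 -2.61 -1.9  -0.03] sd [0.47 0.2  0.5 ]
```

>>> play_rows --motion '[{"tx":0,"ty":0,"tz":0.5,"spin":0},{"tx":0,"ty":0,"tz":1,"spin":0},{"tx":0,"ty":0,"tz":1,"spin":0}]'

```text
time_s: 27.9
tcp_pos: [0.4169, -0.3355, 0.2592]
tool_rot: [180.0, 0.0, 20.0]
force: [-0.1, -0.3, 3.7]
finger_gap: 0.276
grip_force: 39.6
```

```bash
python3 fr.py
```

```text
t 28.2 grasp [ 0.41692 -0.33549  0.08818] F [ 0.17 -0.87  3.63 -2.31 -0.86 -0.19] sd [0.63 0.49 0.32]
```

>>> play_rows --motion '[{"tx":0,"ty":0,"tz":0.5,"spin":0},{"tx":0,"ty":0,"tz":1,"spin":0},{"tx":0,"ty":0,"tz":1,"spin":0}]'

```text
time_s: 28.5
tcp_pos: [0.4169, -0.3354, 0.258]
tool_rot: [180.0, -0.0, 20.0]
force: [-0.2, -1.1, 2.2]
finger_gap: 0.277
grip_force: 39.6
```

```bash
python3 fr.py
```

```text
t 28.8 grasp [ 0.41693 -0.33543  0.08703] F [ 0.34 -1.11  1.98 -3.04 -1.57 -0.21] sd [0.75 0.16 0.29]
```

>>> play_rows --motion '[{"tx":0,"ty":0,"tz":0.5,"spin":0},{"tx":0,"ty":0,"tz":1,"spin":0},{"tx":0,"ty":0,"tz":1,"spin":0}]'

```text
time_s: 29.1
tcp_pos: [0.4169, -0.3355, 0.2571]
tool_rot: [180.0, 0.0, 20.0]
force: [0.9, -1.4, 2.0]
finger_gap: 0.274
grip_force: 39.6
```

```bash
python3 fr.py
```

```text
t 29.4 grasp [ 0.41694 -0.33548  0.08615] F [ 0.2  -1.22  2.76 -2.92 -1.18 -0.24] sd [0.79 0.46 0.4 ]
```

>>> play_rows --motion '[{"tx":0,"ty":0,"tz":0.5,"spin":0},{"tx":0,"ty":0,"tz":1,"spin":0},{"tx":0,"ty":0,"tz":1,"spin":0}]'

```text
time_s: 29.7
tcp_pos: [0.4169, -0.3355, 0.2561]
tool_rot: [180.0, 0.0, 20.0]
force: [0.2, -1.9, 3.1]
finger_gap: 0.276
grip_force: 39.6
```

```bash
python3 fr.py
```

```text
t 30.0 grasp [ 0.41693 -0.33546  0.08514] F [ 0.39 -0.96  2.75 -3.28 -0.93  0.02] sd [0.22 0.47 0.51]
```

>>> play_rows --motion '[{"tx":0,"ty":0,"tz":0.5,"spin":0},{"tx":0,"ty":0,"tz":1,"spin":0},{"tx":0,"ty":0,"tz":1,"spin":0}]'

```text
time_s: 30.3
tcp_pos: [0.4169, -0.3355, 0.2551]
tool_rot: [180.0, 0.0, 20.0]
force: [0.7, -2.4, 2.7]
finger_gap: 0.275
grip_force: 39.6
```

```bash
python3 fr.py
```

```text
t 30.6 grasp [ 0.41692 -0.33545  0.08408] F [ 0.38 -1.76  2.08 -3.4  -1.38 -0.15] sd [0.61 0.58 0.52]
```

>>> play_rows --motion '[{"tx":0,"ty":0,"tz":0.5,"spin":0},{"tx":0,"ty":0,"tz":1,"spin":0},{"tx":0,"ty":0,"tz":1,"spin":0}]'

```text
time_s: 30.9
tcp_pos: [0.417, -0.3355, 0.2542]
tool_rot: [180.0, -0.0, 20.0]
force: [-0.0, -1.0, 3.9]
finger_gap: 0.275
grip_force: 39.6
```

```bash
python3 fr.py
```

```text
t 31.2 grasp [ 0.41696 -0.3355   0.08322] F [ 0.18 -1.17  4.36 -3.33 -0.54 -0.02] sd [0.42 0.72 0.32]
```

>>> play_rows --motion '[{"tx":0,"ty":0,"tz":0.5,"spin":0},{"tx":0,"ty":0,"tz":1,"spin":0},{"tx":0,"ty":0,"tz":1,"spin":0}]'

```text
time_s: 31.5
tcp_pos: [0.4169, -0.3355, 0.253]
tool_rot: [180.0, -0.0, 20.0]
force: [0.4, -1.5, 1.0]
finger_gap: 0.277
grip_force: 39.6
```

```bash
python3 fr.py
```

```text
t 31.8 grasp [ 0.41691 -0.33544  0.08202] F [ 0.63 -1.69  1.8  -4.26 -2.3  -0.06] sd [0.3  0.41 0.62]
```

>>> play_rows --motion '[{"tx":0,"ty":0,"tz":0.5,"spin":0},{"tx":0,"ty":0,"tz":1,"spin":0},{"tx":0,"ty":0,"tz":1,"spin":0}]'

```text
time_s: 32.1
tcp_pos: [0.4169, -0.3355, 0.2521]
tool_rot: [180.0, 0.0, 20.0]
force: [0.1, -1.7, 1.6]
finger_gap: 0.279
grip_force: 39.6
```

```bash
python3 fr.py
```

```text
t 32.4 grasp [ 0.41692 -0.33548  0.08112] F [ 0.6  -1.23  2.06 -4.21 -1.75 -0.04] sd [0.33 0.27 0.45]
```

>>> play_rows --motion '[{"tx":0,"ty":0,"tz":0.5,"spin":0},{"tx":0,"ty":0,"tz":1,"spin":0},{"tx":0,"ty":0,"tz":1,"spin":0}]'

```text
time_s: 32.7
tcp_pos: [0.417, -0.3355, 0.2513]
tool_rot: [180.0, -0.0, 20.0]
force: [0.8, -2.7, 3.6]
finger_gap: 0.274
grip_force: 39.6
```

```bash
python3 fr.py
```

```text
t 33.0 grasp [ 0.41697 -0.3355   0.08024] F [ 0.71 -2.04  4.24 -4.06 -0.81 -0.1 ] sd [0.28 0.35 0.49]
```

>>> play_rows --motion '[{"tx":0,"ty":0,"tz":0.5,"spin":0},{"tx":0,"ty":0,"tz":1,"spin":0},{"tx":0,"ty":0,"tz":1,"spin":0}]'

```text
time_s: 33.3
tcp_pos: [0.417, -0.3355, 0.2504]
tool_rot: [180.0, -0.0, 20.0]
force: [-0.2, -1.9, 5.8]
finger_gap: 0.272
grip_force: 39.6
```

```bash
python3 fr.py
```

```text
t 33.6 grasp [ 0.41701 -0.33552  0.0794 ] F [-0.07 -1.14  5.8  -3.36 -0.16 -0.16] sd [0.44 0.5  0.34]
```

>>> play_rows --motion '[{"tx":0,"ty":0,"tz":0.5,"spin":0},{"tx":0,"ty":0,"tz":1,"spin":0},{"tx":0,"ty":0,"tz":1,"spin":0}]'

```text
time_s: 33.9
tcp_pos: [0.4171, -0.3355, 0.2496]
tool_rot: [180.0, -0.0, 20.0]
force: [0.1, -1.0, 7.5]
finger_gap: 0.274
grip_force: 39.6
```

```bash
python3 fr.py
```

```text
t 34.2 grasp [ 0.41708 -0.3355   0.07862] F [ 0.14 -1.49  7.6  -2.27  0.77 -0.35] sd [0.48 0.53 0.36]
```

>>> play_rows --motion '[{"tx":0,"ty":0,"tz":0.4,"spin":0},{"tx":0,"ty":0,"tz":0.4,"spin":0},{"tx":0,"ty":0,"tz":0.4,"spin":0}]'

```text
time_s: 34.5
tcp_pos: [0.4171, -0.3355, 0.2493]
tool_rot: [180.0, -0.0, 20.0]
force: [0.0, -1.9, 8.1]
finger_gap: 0.276
grip_force: 39.6
```

```bash
python3 fr.py
```

```text
t 34.8 grasp [ 0.41708 -0.3355   0.07829] F [-0.46 -1.29  8.21 -1.8   1.36 -0.05] sd [0.39 0.35 0.6 ]
```

The stop pushes back about 6 N beyond the drag (8.2 N against about 2.2 N while sliding). Letting go and rising.

>>> play_rows --motion '[{"tx":0,"ty":0,"tz":0,"spin":0},{"tx":0,"ty":0,"tz":0,"spin":0},{"tx":0,"ty":0,"tz":0,"spin":0},{"tx":0,"ty":0,"tz":0,"spin":0},{"tx":0,"ty":0,"tz":0,"spin":0},{"tx":0,"ty":0,"tz":-15,"spin":0},{"tx":0,"ty":0,"tz":-50,"spin":0},{"tx":0,"ty":0,"tz":-90,"spin":0},{"tx":0,"ty":0,"tz":-130,"spin":0},{"tx":0,"ty":0,"tz":-150,"spin":0}]' --gripper 0.4

```text
time_s: 35.8
tcp_pos: [0.4174, -0.3356, 0.4023]
tool_rot: [179.8, -0.1, 20.0]
force: [0.3, -0.5, 0.2]
finger_gap: 0.6
grip_force: 0.0
```

>>> play_rows --motion '[{"tx":-30,"ty":40,"tz":0,"spin":0},{"tx":-60,"ty":80,"tz":0,"spin":0},{"tx":-60,"ty":120,"tz":0,"spin":0},{"tx":-60,"ty":150,"tz":0,"spin":0},{"tx":-60,"ty":150,"tz":0,"spin":0},{"tx":-60,"ty":150,"tz":0,"spin":0},{"tx":-60,"ty":150,"tz":0,"spin":0},{"tx":-60,"ty":150,"tz":0,"spin":0},{"tx":-60,"ty":150,"tz":0,"spin":0},{"tx":-60,"ty":150,"tz":0,"spin":0}]'

```text
time_s: 36.8
tcp_pos: [0.4119, -0.4964, 0.3992]
tool_rot: [180.0, -0.0, 20.0]
force: [0.4, -0.7, 0.2]
finger_gap: 0.601
grip_force: 0.0
```

```bash
python3 - <<'E'
from h import *
im,d=snap('side','side7'); t,_=snap('top','top7')
cv2.imwrite('pics/c7.png',cv2.resize(np.hstack([t[120:280,225:425],im[100:260,240:420]]),None,fx=2.1,fy=2.1,interpolation=2))
P=cloud('side',d); k=(np.hypot(P[...,0]-.417,P[...,1]+.335)<.025)&(P[...,2]>.06)
print(np.percentile(P[k][:,2],[95,100]),get_state()['time_s'],get_state()['force'])
E
```

```text
[0.09020194 0.09223683] 36.9 [-0.18792525 -0.59473941 -0.37841729]
```

View pics/c7.png

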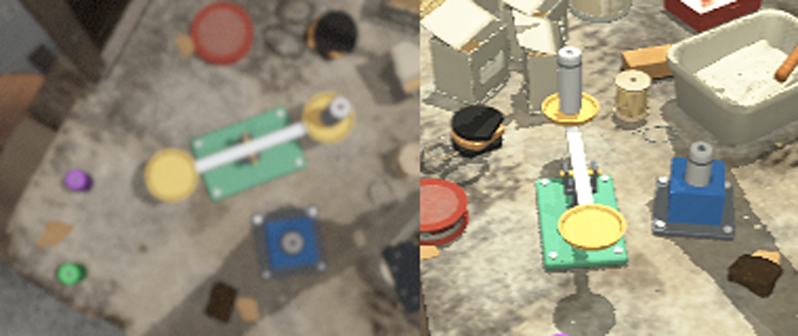

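The heavy die sits upright in the holder with its top at z ≈ 0.090, about 30 mm deep. The light die stands upright in the right pan and nothing else has moved.

```bash
python3 -c "
from bench import hand_in; print(hand_in())"
```

```text
the job is handed in; nothing more can be done
None
```

The heavier die (the one starting nearer the balance, weighed in the left pan) is upright in the blue holder, pressed about 6 N onto the stop and let go; the lighter one stands in the right pan, and the job was handed in at about 37 s.

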